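# Complete the table caddy and lift it level

### The job

The wooden table caddy lacks its spice jar: take the spice jar with the black cap from beside the garlic and the tin on the worktop and stand it gently in the caddy's empty cup, set down rather than dropped. Then take the caddy by its handle, lift it about 10 cm straight up clear of the worktop and keep it there, level and still, with the jar and the salt shaker both standing in their cups. The job ends holding: finish with the caddy in the gripper, do not put it down or let go; leave the garlic and the tin where they stand and never let the caddy tip over.

Things in the scene. Friction and masses are not known exactly. Their poses are not given: they have to be found in the camera images.
- caddy_handle (a point): Centre of the caddy's handle bar, 145 mm above the caddy's underside. Oak bar, 100 mm long along this frame's x axis, 16 mm thick along y (grip it across y), 26 mm high (132 to 158 mm above the underside), held at its ends by two 8 mm upright steel posts at x = +44 and -44 mm. z is up.
- cup_empty (a point): Centre of the inner floor of the empty cup: 14 mm above the caddy's underside, 85 mm from the handle along the caddy's +y (axes as the handle's). Round, open on top, inner diameter 53 mm at the floor, 55 mm at the rim, which is 30 mm above this floor. The handle stands up beside it, so turn the gripper's long side along the caddy's x axis.
- cup_full (a point): Centre of the inner floor of the other cup, the same as the empty one, 85 mm from the handle's plane along the caddy's -y axis; the salt shaker stands in it.
- spice_jar_center (a point): Centre (half-way up, 49 mm above its underside) of the spice jar: glass with a black cap, 98 mm high, straight round body 43 mm in diameter up to 76 mm, cap 40 mm in diameter, 0.1 to 0.17 kg. It stands upright and loose on the worktop beside the garlic and the tin; which of the three stands in which place varies. z is its upright axis.
- salt_shaker_center (a point): Centre (45 mm above its underside) of the salt shaker that stands loose in the caddy's other cup: glass with a domed grey cap, 44 mm in diameter, 90 mm high, 0.13 kg, not to be handled. z is its upright axis.
- spice_jar: The spice jar; origin at the centre of its underside.
- salt_shaker: The salt shaker in the caddy; origin at the centre of its underside.
- caddy: The loose caddy, 0.3 to 0.6 kg empty: oak base 100 x 230 x 12 mm, a steel cup near each end, an arch handle across the middle. Stands on the worktop at any yaw. Origin at the centre of its underside, x along the handle bar, y along its long side towards the empty cup, z up.
- garlic: Bystander: garlic bulb, 42 mm in diameter, 53 mm high; origin at the centre of its underside.
- tin: Bystander: small food tin, 58 mm in diameter, 72 mm high; origin at the centre of its underside.
There are look-alikes about, which are no part of the job. What is shaped like the spice_jar but orange or red is not meant.

How it is judged:
On the way, in this order (a step that is already met when the one before it is completed fails the run):
1. the spice jar stands upright in the empty cup, let go, with the caddy still on the worktop (horizontal distance between spice_jar and cup_empty below 0.012 m and z of spice_jar in the frame of cup_empty below 0.006 m and angle between spice_jar's own z axis and vertical below 0.15 rad and contact force between the fingers and spice_jar below 0.1 N and height (world z) of caddy below 0.01 m), for 0.2 s.
2. the caddy is lifted clear by its handle (height (world z) of caddy above 0.05 m and contact force between the fingers and caddy above 1 N), for 0.2 s.
At the end, for the whole second after the job is handed in: The gripper alone holds the caddy at rest, underside 60 to 150 mm above the worktop, tilted under 0.1 rad; salt shaker and spice jar stand in their cups (within 12 mm of centre, under 6 mm above the floor, tilted under 0.2 rad), untouched by the fingers (height (world z) of caddy between 0.06 and 0.15 m and angle between caddy's own z axis and vertical below 0.1 rad and linear speed of caddy below 0.02 m/s and angular speed of caddy below 0.1 rad/s and contact force between the fingers and caddy above 1 N and contact force between each of garlic, tin and caddy below 0.1 N and contact force between the fingers and spice_jar below 0.1 N and contact force between the fingers and salt_shaker below 0.1 N and horizontal distance between spice_jar and cup_empty below 0.012 m and z of spice_jar in the frame of cup_empty below 0.006 m and angle between each of spice_jar, salt_shaker's own z axis and vertical below 0.2 rad and horizontal distance between salt_shaker and cup_full below 0.012 m and z of salt_shaker in the frame of cup_full below 0.006 m); the arm keeps its last pose, push and grip.
It fails at once if the spice jar is dropped: let go more than 20 mm above the cup's floor (horizontal distance between spice_jar and cup_empty below 0.04 m and z of spice_jar in the frame of cup_empty above 0.02 m and contact force between the fingers and spice_jar below 0.05 N).
It fails at once if the caddy is tipped by more than 0.35 rad (angle between caddy's own z axis and vertical above 0.35 rad).
It fails at once if the garlic is moved by more than 30 mm (distance of garlic from where it was at the start of the episode above 0.03 m).
It fails at once if the tin is moved by more than 30 mm (distance of tin from where it was at the start of the episode above 0.03 m).
It also fails if it takes over 53 s, if anything falls off the work surface, if the arm or the gripper's body presses on something with over 40 N, if the wrist force passes 120 N, or if a joint passes its speed limit or range.

### The arm

A 6-joint arm with a two-finger parallel gripper is mounted at the origin on a cart in front of the work surface, level with it; the furniture and walls round the work are solid. World frame = base frame: x ahead of the robot, y to its left, z up, the work surface at z = 0. Lengths are in m, angles in rad, forces in N, time in s.
With the tool pointing down it reaches from about 0.4 to 0.925 m from the base axis. Payload 12.5 kg.
Tool frame: the origin (TCP) lies midway between the tips of the shut fingers; the grasp point (between the pads) lies 19 mm behind it (r.grasp_offset is the distance from the TCP to the grasp point, in m); z points along the fingers, y is the line along which they close (so a half turn about z gives the same grasp; the last joint's range is limited). The gripper opens to 95 mm and grips with 3 to 60 N. Pads are 20 mm wide; open, the fingers measure 119 mm over their backs; the gripper's body (75 mm by 180 mm) begins 59 mm behind the grasp point.
Start: joints at [-1.441, 0.491, 1.559, -0, 1.092, -0.106], TCP at [0.146, -0.608, 0.215] pointing down, gripper open.
Joint ranges: [-3.1, 3.1], [-0.84, 2.19], [0.05, 2.79], [-1.13, 4.28], [0.06, 2.93], [-2.69, 2.69]. Speed limits (rad/s): [2.22, 2.22, 2.79, 3.14, 3.14, 3.14].

### API

Orientations are given as a unit quaternion [x, y, z, w].
In Python, from workcell import r gives the robot as it stands.
- The arm moves only by the shell command python3 -m inch 'ROWS' [OPENING] [FORCE]. ROWS is JSON, a list of rows, each an object of numbers: "tx", "ty", "tz": the shift along the tool's x, y, z in units of 50 mm (1.0 is 50 mm); "ax", "ay", "az": the turn, a rotation vector about the tool's x, y, z in units of 5 degrees (1.0 is 5 degrees). A call has 1 to 10 rows; each row shifts and turns the commanded pose from where the row before left it, along the tool's axes as they then stand; what a row does not reach is not made up. A row lasts 1/10 s, in which the tool goes at most 50 mm and 8.59 degrees, less where a joint would pass 70% of its speed; a pose out of reach is approached as far as the arm can. A call is refused whole if a number of a shift passes 1 or a number of a turn 1, either way. A call with a gripper value outside its range is refused whole. OPENING is the closure in counts, from 0 (fully open) to 255 (shut), set as the call begins (- or left out, the last holds). The fingers move at their own pace and stop on an object; FORCE is the grip in N (left out, the last holds). Time passes only in rows, so rows that do not move let the fingers close. It gives the time, the measured TCP pose, the force, the opening and the grip force at its end, in the units of the state.
- r.observe(): the state, without advancing time (a new reading comes with each control period).
- r.capture(name): name is "scene" or "top" or "wrist"; returns a dict with "img" (420x560x3 uint8, blue, green, red), "depth" (420x560 float32, m along the optical axis (not along the pixel's ray), 0 where there is no reading), "fx", "fy", "cx", "cy" (pixels), "D" ([k1, k2, p1, p2, k3] as OpenCV has them; the pictures are not rectified), "R" (3x3) and "t" (3): a world point X has camera coordinates R X + t. Camera axes: x right, y down, z forward; pixel columns grow to the right and rows downward; lengths in m; the calibration is good to about 2 mm. A picture is of the moment at which its call begins.
- r.sign_off(): hands the job in; it is judged then, once.
Trained networks look in a picture, given as the dict that the camera call returned (one of the last four; its "shot" number tells which), for a name from the list of things; names that differ only in an ending like _2 or _b are one class to them, and where a whole thing is asked for, a point or a joint stands for the part that bears it (a point fixed in the world has none). Each returns a list of dicts, best first, with "p" (0 to 1); they miss things now and then, are a little off and sometimes report something else, mostly with a low value. They report only what shows in the picture. A call takes as long as a camera call. They do not tell look-alikes from the thing itself.
- r.search_frame(target, picture): "box" ([centre column, centre row, width, height] in pixels, round what is visible of it).
- r.outline_of(target, picture): "region" (420x560 bool, what is visible of it) and "box" ([centre column, centre row, width, height] in pixels, round what is visible of it).
The state is a dict: "clock": time; "joint_positions": joint angles; "joint_vel": joint speeds; "effort": joint torques, N m; "position": TCP position; "tool_rot": TCP orientation; "contact_force": force on the tool from outside, world axes, zero at the start; "ft_torque": the same for the moment, N m; "gripper_width": opening from 0.0 (shut) to 1.0 (fully open); "grip_force": force on a finger pad.
Only numpy, scipy, OpenCV 4.12 (cv2) and the standard library are available. Lean on these libraries where they do the work, as an engineer would, in place of code of your own. Each camera call takes 0.05 s, during which the arm holds its last target. There are 200 camera calls.

## Working session

There is one attempt and no reset: what is moved stays moved. The work goes in short steps, Python scripts to look and compute and a shell command to move; the robot and the scene stay as the last step left them, time stands still between calls to the robot, and variables do not carry over. Pictures are saved under pics/ and viewed, at most 10 in all, crops included, and the job is handed in when it is done.

```bash
ls; mkdir -p pics; cat > h.py <<'E'
import numpy as np,cv2
from workcell import r
from scipy.spatial.transform import Rotation as Ro
def cloud(c,mask):
    v,u=np.nonzero(mask&(c["depth"]>0)); d=c["depth"][v,u]
    K=np.array([[c["fx"],0,c["cx"]],[0,c["fy"],c["cy"]],[0,0,1.]])
    p=cv2.undistortPoints(np.c_[u,v].astype(np.float64)[:,None],K,np.array(c["D"],float))[:,0]
    P=np.c_[p*d[:,None],d]
    return (P-np.array(c["t"]))@np.array(c["R"])
E
python3 - <<'E'
from h import *
o=r.observe();print(o)
ims=[]
for n in ["scene","top"]:
    c=r.capture(n);ims.append(c["img"])
    im=c["img"].copy()
    for t in ["spice_jar","caddy","salt_shaker","garlic","tin","caddy_handle"]:
        for d in r.outline_of(t,c)[:4]:
            if d["p"]<.2: continue
            P=cloud(c,d["region"])
            if len(P)<5: continue
            col=np.median(c["img"][d["region"]],0)
            print(n,t,round(d["p"],2),np.round(d["box"]),"med",np.median(P,0).round(3),"lo",np.percentile(P,3,0).round(3),"hi",np.percentile(P,97,0).round(3),col)
    cv2.imwrite(f"pics/{n}0.png",im)
cv2.imwrite("pics/both.png",cv2.resize(np.vstack(ims),(450,600)) if 0 else np.hstack([cv2.resize(i,(400,300)) for i in ims]))
E
```

```text
pics
{'clock': 0.0, 'joint_positions': array([-1.44059341e+00,  4.91536999e-01,  1.55946048e+00,  9.78193123e-06,
        1.09167401e+00, -1.05580284e-01]), 'joint_vel': array([ 0.00166201,  0.00015367,  0.00033132,  0.00132801,  0.00022225,
       -0.00171073]), 'effort': array([ 9.41162543e-04, -6.12637711e+01, -2.58169305e+01,  6.93088607e-02,
        4.82705317e-02, -1.28857096e-04]), 'position': array([ 0.14600757, -0.60745662,  0.21407196]), 'tool_rot': array([ 9.93058951e-01,  1.17616445e-01, -2.30207346e-06, -5.39429974e-04]), 'contact_force': array([0.44127173, 0.21804593, 0.31812908]), 'ft_torque': array([-0.01191704,  0.01363854,  0.00204174]), 'grip_force': 0.0, 'gripper_width': 0.9984741014691279}
scene spice_jar 0.96 [318. 259.  21.  41.] med [0.363 0.162 0.061] lo [0.35  0.129 0.   ] hi [0.392 0.174 0.099] [ 26.   60.  121.5]
scene spice_jar 0.66 [291. 290.  27.  46.] med [0.35  0.253 0.063] lo [0.335 0.228 0.002] hi [0.374 0.265 0.1  ] [ 19.  20. 101.]
scene spice_jar 0.64 [264. 264.  23.  42.] med [0.434 0.244 0.065] lo [0.423 0.221 0.006] hi [0.461 0.257 0.099] [34.
[... 973 characters left out ...]
0.354 0.135 0.   ] hi [0.39  0.172 0.1  ] [ 12.  81. 173.]
top spice_jar 0.55 [248. 281.  24.  22.] med [0.359 0.242 0.096] lo [0.342 0.225 0.023] hi [0.377 0.263 0.1  ] [ 20.  25. 141.]
top salt_shaker 0.67 [324. 220.  19.  19.] med [0.485 0.071 0.095] lo [0.468 0.053 0.046] hi [0.502 0.087 0.103] [67.  78.5 86. ]
top garlic 0.62 [241. 190.  17.  17.] med [0.565 0.264 0.026] lo [0.549 0.247 0.001] hi [0.583 0.284 0.047] [ 94. 119. 139.]
top tin 0.98 [187. 237.  30.  32.] med [0.453 0.379 0.067] lo [ 0.427  0.356 -0.001] hi [0.478 0.413 0.072] [103. 122. 134.]
top caddy_handle 0.91 [361. 207. 104.  76.] med [ 0.519 -0.012  0.012] lo [ 0.449 -0.119  0.007] hi [0.583 0.091 0.157] [32. 54. 81.]
```

View pics/both.png

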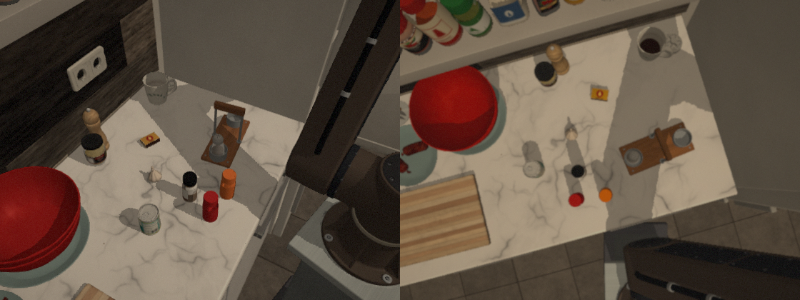

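```bash
python3 - <<'E'
from h import *
for n in ["top","scene"]:
    c=r.capture(n)
    full=np.ones(c["depth"].shape,bool)
    P=cloud(c,full)
    def box(a,b): return P[np.all((P>a)&(P<b),1)]
    H=box([.4,-.15,.148],[.65,.12,.165]); print("handle",len(H),H.mean(0).round(4))
    rc=cv2.minAreaRect((H[:,:2]*1000).astype(np.float32)); print(rc)
    B=box([.38,-.2,.006],[.68,.16,.017]); print("base",len(B),cv2.minAreaRect((B[:,:2]*1000).astype(np.float32)))
    J=box([.40,.2,.09],[.48,.28,.11]); print("jar cap",len(J),cv2.minEnclosingCircle((J[:,:2]*1000).astype(np.float32)),J.mean(0))
    R=box([.38,-.2,.03],[.68,.0,.05]); print("rim",len(R),cv2.minEnclosingCircle((R[:,:2]*1000).astype(np.float32)),R.mean(0))
    T=box([.38,.03,.085],[.68,.11,.11]); print("salt",len(T),T.mean(0))
    O=box([.2,-.7,.03],[.9,.7,.4])
    g=np.unique((O[:,:2]/.05).round().astype(int),axis=0)*.05
    if n=="top": print(g.round(2).tolist())
E
```

```text
handle 406 [ 0.516  -0.0134  0.1559]
((516.6214599609375, -13.948535919189453), (99.93515014648438, 16.797895431518555), 21.167736053466797)
base 3127 ((537.8276977539062, 0.3170318603515625), (290.3084716796875, 311.47283935546875), 1.201851725578308)
jar cap 271 ((443.71051025390625, 237.38052368164062), 19.974769592285156) [0.44343605 0.23725994 0.09674841]
rim 160 ((523.039794921875, -69.10015106201172), 65.00942993164062) [ 0.54622274 -0.09424443  0.03997002]
salt 201 [0.48777936 0.06869001 0.09758288]
[[0.2, 0.0], [0.2, 0.05], [0.2, 0.1], [0.25, -0.15], [0.25, -0.1], [0.25, -0.05], [0.25, 0.0], [0.25, 0.05], [0.25, 0.1], [0.3, -0.35], [0.35, -0.35], [0.35, -0.3], [0.35, 0.15], [0.35, 0.2], [0.35, 0.25], [0.4, -0.35], [0.4, -0.3], [0.4, 0.15], [0.4, 0.2], [0.4, 0.25], [0.45, -0.3], [0.45, -0.05], [0.45, 0.0], [0.45, 0.05], [0.45, 0.1], [0.45, 0.2], [0.45, 0.25], [0.45, 0.35], [0.45, 0.4], [0.5, -0.3], [0.5, -0.25], [0.5, -0.1], [0.5, -0.05], [0.5, 0.0], [0.5, 0.05], [0.5, 0.1], [0.5, 0.35], [0.5, 0.4], [0.5, 0.55], [0.5, 0.6], [0.5, 0.65], [0.5, 0.7], [0.55, -0.3], [0.55, -0.25]
[... 730 characters left out ...]
0.85, 0.05], [0.85, 0.3], [0.85, 0.35], [0.85, 0.4], [0.85, 0.45], [0.85, 0.5], [0.9, -0.2], [0.9, -0.15], [0.9, -0.1], [0.9, -0.05], [0.9, 0.0], [0.9, 0.05], [0.9, 0.2], [0.9, 0.25], [0.9, 0.3]]
handle 318 [ 0.514  -0.0131  0.1553]
((515.4521484375, -15.04232406616211), (97.4256591796875, 19.26934814453125), 20.429821014404297)
base 1833 ((591.857177734375, 12.8077392578125), (265.5750427246094, 235.95468139648438), 20.29804039001465)
jar cap 284 ((443.08575439453125, 235.86273193359375), 20.671161651611328) [0.44154489 0.23669572 0.09701142]
rim 127 ((528.1124877929688, -58.55363845825195), 64.37004089355469) [ 0.53495438 -0.06806981  0.0386412 ]
salt 177 [0.48408173 0.07108055 0.09656585]
```

The pictures show the black-capped jar at (578,171) in the right panel, with red and orange look-alikes at (575,200) and (605,195). The caddy is at (655,147), with the shaker in its left cup and the right cup (680,137) empty. I need the panel heights before I cross over.

```bash
python3 - <<'E'
from h import *
A=[]
for n in ["top","scene","wrist"]:
    c=r.capture(n); A.append(cloud(c,np.ones(c["depth"].shape,bool)))
    cc=-np.array(c["R"]).T@np.array(c["t"]); print(n,cc.round(2))
P=np.vstack(A)
from collections import defaultdict
for n,P in zip("tsw",A):
  d=defaultdict(list)
  for p in P[(P[:,1]<-.12)&(P[:,0]>-.2)]: d[(round(p[0]/.1),round(p[1]/.1))].append(p[2])
  print(n,{(round(k[0]*.1,1),round(k[1]*.1,1)):(round(float(min(v)),2),round(float(max(v)),2)) for k,v in sorted(d.items()) if len(v)>15 and max(v)>.02})
P=np.vstack(A[:2]); S=P[(P[:,0]>.6)&(P[:,2]>.25)&(P[:,1]>-.2)]; print("high far", S.min(0) if len(S) else None)
E
```

```text
top [0.42 0.14 1.11]
scene [0.01 0.66 0.87]
wrist [ 0.22 -0.59  0.38]
t {(0.2, -0.1): (-0.91, 0.63), (0.3, -0.4): (-0.91, 0.09), (0.3, -0.3): (-0.46, 0.28), (0.3, -0.2): (-0.01, 0.59), (0.3, -0.1): (-0.1, 0.63), (0.4, -0.3): (-0.18, 0.34), (0.5, -0.3): (-0.12, 0.4), (0.5, -0.1): (-0.01, 0.04), (0.6, -0.3): (-0.12, 0.44), (0.6, -0.2): (-0.12, 0.46), (0.6, -0.1): (-0.01, 0.04), (0.7, -0.2): (-0.12, 0.52), (0.8, -0.2): (-0.12, 0.51), (0.9, -0.2): (-0.12, 0.32), (1.0, -0.2): (-0.16, 0.14), (1.0, -0.1): (-0.11, 0.06)}
s {(0.2, -0.1): (-0.91, 0.44), (0.3, -0.3): (-0.91, 0.43), (0.4, -0.3): (-0.91, 0.43), (0.5, -0.7): (-0.83, 0.06), (0.5, -0.3): (-0.04, 0.41), (0.5, -0.1): (-0.0, 0.03), (0.6, -0.8): (-0.26, 0.19), (0.6, -0.3): (-0.04, 0.39), (0.6, -0.2): (-0.04, 0.37), (0.6, -0.1): (-0.01, 0.02), (0.7, -0.2): (-0.04, 0.36), (0.8, -0.2): (-0.04, 0.34), (0.9, -0.2): (-0.03, 0.32), (1.0, -0.2): (-0.04, 0.29), (1.0, -0.1): (-0.02, 0.3)}
w {(0.1, -0.7): (-0.91, 0.32), (0.1, -0.6): (-0.91, 0.32), (0.1, -0.5): (-0.91, 0.34), (0.2, -0.7): (-0.91, 0.34), (0.2, -0.6): (-0.91, 0.34), (0.2, -0.5): (-0.91, 0.34)}
high far [ 0.60001195 -0.19999583  0.25001049]
```

View pics/top0.png

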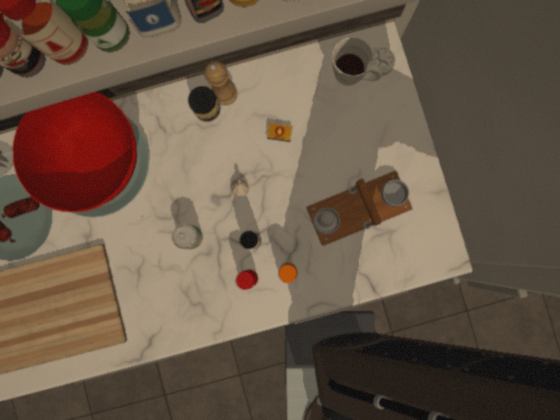

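The top view shows the jar cap at (249,240) and the empty cup at (395,192). A tall grey panel stands to the right of the worktop, between the arm's start and the work. Next I'll find its near edge.

```bash
python3 - <<'E'
from h import *
cs=[]
for n in ["scene","top"]:
    c=r.capture(n); P=cloud(c,np.ones(c["depth"].shape,bool)); 
    g=P[(P[:,1]<-.12)&(P[:,0]>.2)&(P[:,1]>-.6)]
    for z in np.arange(-.1,.6,.1):
        s=g[abs(g[:,2]-z)<.02]
        # only points left of the arm: panel plane
        if len(s)<20: continue
        i=np.argsort(s[:,0]); s=s[i]
        print(n,round(z,1),len(s),s[np.linspace(0,len(s)-1,9).astype(int),:2].round(3).tolist())
cv2.imwrite("pics/sc1.png",cv2.resize(r.capture("scene")["img"][0:300,200:560],(720,600)))
cv2.imwrite("pics/w1.png",r.capture("wrist")["img"])
E
```

```text
scene 0.0 6746 [[0.328, -0.122], [0.391, -0.142], [0.429, -0.21], [0.473, -0.171], [0.522, -0.279], [0.606, -0.255], [0.709, -0.15], [0.813, -0.203], [1.012, -0.179]]
scene 0.1 2935 [[0.374, -0.321], [0.445, -0.302], [0.512, -0.283], [0.584, -0.263], [0.66, -0.243], [0.741, -0.22], [0.827, -0.197], [0.919, -0.179], [1.008, -0.17]]
scene 0.2 3625 [[0.363, -0.322], [0.433, -0.303], [0.502, -0.283], [0.575, -0.268], [0.651, -0.244], [0.734, -0.221], [0.823, -0.196], [0.917, -0.176], [1.01, -0.179]]
scene 0.3 3980 [[0.354, -0.324], [0.417, -0.305], [0.477, -0.29], [0.541, -0.273], [0.609, -0.258], [0.682, -0.236], [0.758, -0.215], [0.84, -0.189], [1.001, -0.151]]
scene 0.4 1549 [[0.345, -0.324], [0.364, -0.324], [0.387, -0.327], [0.403, -0.31], [0.422, -0.307], [0.442, -0.301], [0.468, -0.291], [0.501, -0.287], [0.582, -0.261]]
top -0.1 1323 [[0.304, -0.122], [0.379, -0.333], [0.472, -0.29], [0.56, -0.266], [0.646, -0.241], [0.73, -0.219], [0.821, -0.196], [0.909, -0.173], [1.004, -0.157]]
top 0.0 10612 [[0.31, -0.348], [0.382, -0.202], [0.427, -0.301], [0.476, -0.179], [0.53, -0.168], [
[... 194 characters left out ...]
], [0.881, -0.18], [0.981, -0.155]]
top 0.2 2806 [[0.331, -0.33], [0.398, -0.309], [0.468, -0.291], [0.536, -0.272], [0.605, -0.252], [0.683, -0.233], [0.762, -0.211], [0.841, -0.19], [0.926, -0.167]]
top 0.3 3257 [[0.347, -0.324], [0.438, -0.298], [0.495, -0.285], [0.553, -0.268], [0.609, -0.252], [0.672, -0.236], [0.737, -0.218], [0.802, -0.201], [0.874, -0.182]]
top 0.4 2623 [[0.267, -0.127], [0.569, -0.265], [0.603, -0.255], [0.636, -0.247], [0.669, -0.236], [0.704, -0.228], [0.739, -0.219], [0.774, -0.209], [0.818, -0.198]]
top 0.5 1166 [[0.269, -0.12], [0.272, -0.132], [0.274, -0.159], [0.276, -0.164], [0.706, -0.227], [0.723, -0.221], [0.736, -0.219], [0.745, -0.215], [0.766, -0.211]]
```

View pics/sc1.png

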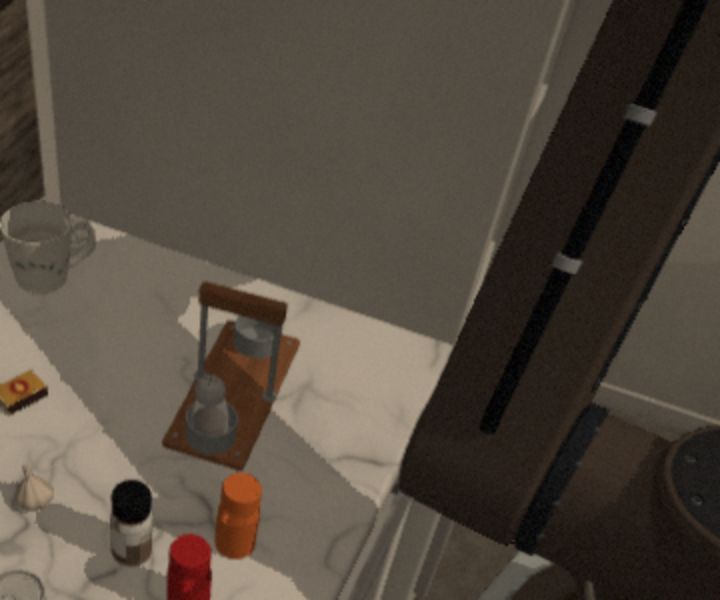

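```bash
python3 -m inch '[{"ty":-0.4},{"ty":-0.7},{"ty":-0.8},{"ty":-0.8},{"ty":-0.7},{"ty":-0.5},{"ty":-0.1},{"az":-0.5},{"az":-1},{"az":-1}]'; python3 -m inch '[{"az":-1},{"az":-1},{"az":-1},{"az":-1},{"az":-1},{"az":-1},{"az":-1},{"az":-1},{"az":-1},{"az":-1}]'; python3 -c "
from h import *
o=r.observe();print(o['joint_positions'].round(3),o['position'].round(3),Ro.from_quat(o['tool_rot']).as_matrix().round(3))"
```

```text
[-1.441  0.491  1.559  0.     1.092 -0.106] [ 0.146 -0.608  0.215] [[ 0.972  0.234  0.   ]
 [ 0.234 -0.972 -0.   ]
 [-0.     0.    -1.   ]]invalid input at $[0]: expected keys tx, ty, tz, ax, ay, az
invalid input at $[0]: expected keys tx, ty, tz, ax, ay, az
```

```bash
python3 -m inch '[{"tx":0,"ty":-0.4,"tz":0,"ax":0,"ay":0,"az":-0.5},{"tx":0,"ty":-0.7,"tz":0,"ax":0,"ay":0,"az":0},{"tx":0,"ty":-0.8,"tz":0,"ax":0,"ay":0,"az":0},{"tx":0,"ty":-0.8,"tz":0,"ax":0,"ay":0,"az":0},{"tx":0,"ty":-0.7,"tz":0,"ax":0,"ay":0,"az":0},{"tx":0,"ty":-0.5,"tz":0,"ax":0,"ay":0,"az":0},{"tx":0,"ty":-0.1,"tz":0,"ax":0,"ay":0,"az":0},{"tx":0,"ty":0,"tz":0,"ax":0,"ay":0,"az":-1},{"tx":0,"ty":0,"tz":0,"ax":0,"ay":0,"az":-1},{"tx":0,"ty":0,"tz":0,"ax":0,"ay":0,"az":-1}]'; python3 -c "
from h import *
o=r.observe();print(o['joint_positions'].round(3),o['position'].round(3),Ro.from_quat(o['tool_rot']).as_matrix().round(3))"
```

```text
clock: 2.15
position: [0.0919, -0.4163, 0.2148]
tool_rot: [0.963, 0.269, -0.0, 0.0]
contact_force: [-0.7, 0.4, -0.1]
gripper_width: 1.0
grip_force: 0.0
[-1.509  0.207  2.017  0.     0.916 -0.483] [ 0.092 -0.416  0.215] [[ 0.855  0.518  0.   ]
 [ 0.518 -0.855 -0.001]
 [-0.     0.001 -1.   ]]
```

```bash
python3 -m inch '[{"tx":0.21,"ty":-0.62,"tz":0,"ax":0,"ay":0,"az":0},{"tx":0.21,"ty":-0.62,"tz":0,"ax":0,"ay":0,"az":0},{"tx":0,"ty":0,"tz":0,"ax":0,"ay":0,"az":-1},{"tx":0,"ty":0,"tz":0,"ax":0,"ay":0,"az":-1},{"tx":0,"ty":0,"tz":0,"ax":0,"ay":0,"az":-1},{"tx":0,"ty":0,"tz":0,"ax":0,"ay":0,"az":-1},{"tx":0,"ty":0,"tz":0,"ax":0,"ay":0,"az":-1},{"tx":0,"ty":0,"tz":0,"ax":0,"ay":0,"az":-1},{"tx":0,"ty":0,"tz":0,"ax":0,"ay":0,"az":-1},{"tx":0,"ty":0,"tz":0,"ax":0,"ay":0,"az":-1}]'; python3 -m inch '[{"tx":0,"ty":0,"tz":0,"ax":0,"ay":0,"az":-1},{"tx":0,"ty":0,"tz":0,"ax":0,"ay":0,"az":-1},{"tx":0,"ty":0,"tz":0,"ax":0,"ay":0,"az":-1},{"tx":0,"ty":0,"tz":0,"ax":0,"ay":0,"az":-1},{"tx":0,"ty":0,"tz":0,"ax":0,"ay":0,"az":-1},{"tx":0,"ty":0,"tz":0,"ax":0,"ay":0,"az":-1}]'; python3 -c "
from h import *
o=r.observe();print(o['joint_positions'].round(3),o['position'].round(3),Ro.from_quat(o['tool_rot']).as_matrix().round(3))
c=r.capture('scene');P=cloud(c,np.ones((420,560),bool));g=P[(P[:,2]>.1)&(P[:,1]<-.3)&(P[:,0]>.2)];print(g[np.argsort(np.hypot(g[:,0],g[:,1]))[::50]][:6])
cv2.imwrite('pics/sc2.png',c['img'])"
```

```text
clock: 3.15
position: [0.0779, -0.3524, 0.2148]
tool_rot: [0.813, 0.582, -0.0, 0.0]
contact_force: [-0.0, 0.2, -0.4]
gripper_width: 1.002
grip_force: 0.0
clock: 3.75
position: [0.0779, -0.3524, 0.2148]
tool_rot: [0.635, 0.773, -0.0, 0.0]
contact_force: [-0.3, 0.6, 0.2]
gripper_width: 1.001
grip_force: 0.0
[-1.537  0.109  2.147  0.     0.885 -1.733] [ 0.078 -0.352  0.215] [[-0.194  0.981  0.   ]
 [ 0.981  0.194 -0.001]
 [-0.001 -0.    -1.   ]]
[[ 0.38424809 -0.30846117  0.30392106]
 [ 0.3838967  -0.31597682  0.26701693]
 [ 0.38911841 -0.31063203  0.26223984]
 [ 0.38871549 -0.31212705  0.22589636]
 [ 0.38898276 -0.31288502  0.33906249]
 [ 0.3868193  -0.31647613  0.21138578]]
```

View pics/sc2.png

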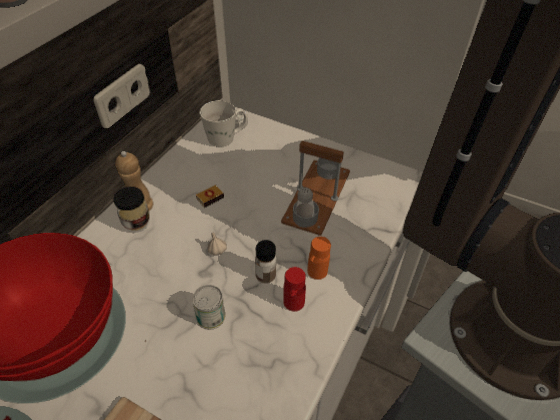

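The scene view shows the bench clear, with the jar at (265,262) and the caddy at (318,188). The arm is now retracted to radius 0.36 m, so it can sweep past the cabinet corner at about 0.46 m.

```bash
python3 -m inch '[{"tx":0.03,"ty":0.63,"tz":0,"ax":0,"ay":0,"az":-1},{"tx":0.03,"ty":0.63,"tz":0,"ax":0,"ay":0,"az":-1},{"tx":0.03,"ty":0.63,"tz":0,"ax":0,"ay":0,"az":-1},{"tx":0.03,"ty":0.63,"tz":0,"ax":0,"ay":0,"az":-1},{"tx":0.03,"ty":0.63,"tz":0,"ax":0,"ay":0,"az":-1},{"tx":0.03,"ty":0.63,"tz":0,"ax":0,"ay":0,"az":-1},{"tx":0.03,"ty":0.63,"tz":0,"ax":0,"ay":0,"az":-1},{"tx":0.03,"ty":0.63,"tz":0,"ax":0,"ay":0,"az":-1},{"tx":0.03,"ty":0.63,"tz":0,"ax":0,"ay":0,"az":-1},{"tx":0.03,"ty":0.63,"tz":0,"ax":0,"ay":0,"az":-1}]'; python3 -m inch '[{"tx":0.03,"ty":0.63,"tz":0,"ax":0,"ay":0,"az":-1},{"tx":0.03,"ty":0.63,"tz":0,"ax":0,"ay":0,"az":-1},{"tx":0.03,"ty":0.63,"tz":0,"ax":0,"ay":0,"az":-1},{"tx":0.03,"ty":0.63,"tz":0,"ax":0,"ay":0,"az":-1},{"tx":0.03,"ty":0.63,"tz":0,"ax":0,"ay":0,"az":-1},{"tx":0.03,"ty":0.63,"tz":0,"ax":0,"ay":0,"az":-1},{"tx":0.03,"ty":0.63,"tz":0,"ax":0,"ay":0,"az":-1},{"tx":0.03,"ty":0.63,"tz":0,"ax":0,"ay":0,"az":-1},{"tx":0.03,"ty":0.63,"tz":0,"ax":0,"ay":0,"az":-1},{"tx":0.03,"ty":0.63,"tz":0,"ax":0,"ay":0,"az":-1}]'
cat >> h.py <<'E'
def to(x,y,z,closing):
    "shift to a grasp-point target, tool units in the present frame, and the az still to turn"
    o=r.observe(); M=Ro.from_quat(o["tool_rot"]).as_matrix(); p=o["position"]
    T=np.array([x,y,z])-[0,0,r.grasp_offset]
    c=np.degrees(np.arctan2(M[1,1],M[0,1]))
    print("pos",p.round(4),"closing",c.round(1),"tilt",np.degrees(np.arccos(-M[2,2])).round(2),"units",(M.T@(T-p)/.05).round(3),"az",round(-((closing-c+90)%180-90)/5,2),"q",o["joint_positions"].round(2),"w",round(o["gripper_width"],3),"F",o["contact_force"].round(1),"g",round(o["grip_force"],1),"t",round(o["clock"],2))
E
python3 -c "
from h import *
to(.443,.237,.055,135)"
```

```text
clock: 4.8
position: [0.3258, -0.1702, 0.2148]
tool_rot: [0.249, 0.968, -0.0, 0.0]
contact_force: [0.1, -0.7, -0.1]
gripper_width: 1.0
grip_force: 0.0
clock: 5.8
position: [0.3448, 0.1357, 0.2148]
tool_rot: [-0.183, 0.983, -0.0, 0.0]
contact_force: [0.5, 0.1, -0.5]
gripper_width: 1.001
grip_force: 0.0
pos [0.3448 0.1357 0.2148] closing 111.1 tilt 0.05 units [-2.558  1.184  3.573] az -4.78 q [ 0.2   0.12  2.13 -0.    0.89 -1.74] w 1.001 F [ 0.5  0.1 -0.5] g 0.0 t 5.8
```

```bash
python3 -m inch '[{"tx":-0.5,"ty":0.24,"tz":0,"ax":0,"ay":0,"az":0},{"tx":-0.52,"ty":0.24,"tz":0,"ax":0,"ay":0,"az":0},{"tx":-0.52,"ty":0.24,"tz":0,"ax":0,"ay":0,"az":0},{"tx":-0.52,"ty":0.24,"tz":0,"ax":0,"ay":0,"az":0},{"tx":-0.5,"ty":0.22,"tz":0,"ax":0,"ay":0,"az":0},{"tx":0,"ty":0,"tz":0,"ax":0,"ay":0,"az":-1},{"tx":0,"ty":0,"tz":0,"ax":0,"ay":0,"az":-1},{"tx":0,"ty":0,"tz":0,"ax":0,"ay":0,"az":-1},{"tx":0,"ty":0,"tz":0,"ax":0,"ay":0,"az":-1},{"tx":0,"ty":0,"tz":0,"ax":0,"ay":0,"az":-0.8}]'
python3 - <<'E'
from h import *
for n in ["wrist","top","scene"]:
    c=r.capture(n); P=cloud(c,np.ones((420,560),bool))
    J=P[(P[:,2]>.09)&(P[:,2]<.105)&(np.hypot(P[:,0]-.443,P[:,1]-.237)<.05)]
    if len(J)>8: print(n,len(J),J.mean(0).round(4),np.round(cv2.minEnclosingCircle((J[:,:2]*1000).astype(np.float32))[0],1),np.ptp(J,axis=0).round(3))
    if n=="wrist": cv2.imwrite("pics/w2.png",c["img"])
to(.443,.237,.057,135)
E
```

```text
clock: 6.8
position: [0.4433, 0.2356, 0.2145]
tool_rot: [-0.384, 0.924, -0.0, 0.0]
contact_force: [0.2, -0.2, -0.1]
gripper_width: 0.999
grip_force: 0.0
wrist 1224 [0.4427 0.2349 0.097 ] [443.6 235.7] [0.04 0.04 0.01]
scene 285 [0.4414 0.2367 0.0969] [443.1 236.6] [0.038 0.04  0.011]
pos [0.4431 0.2354 0.2145] closing 134.9 tilt 0.01 units [-0.02   0.024  3.526] az -0.03 q [ 0.36  0.32  1.86 -0.    0.97 -2.  ] w 1.0 F [ 0.2 -0.5  0.2] g 0.0 t 6.95
```

View pics/w2.png

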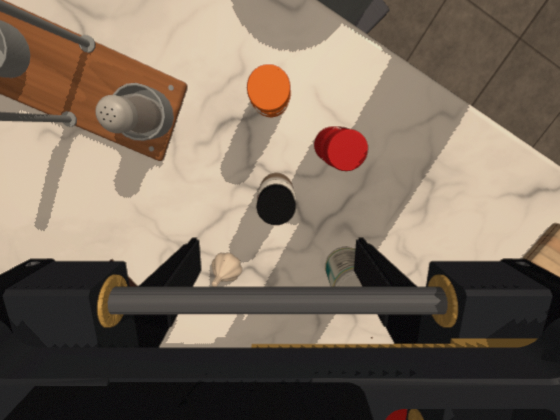

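The wrist view shows the black cap at (276,203), centred between the open fingers with clear space on both sides. Descending to grip.

```bash
python3 -m inch '[{"tx":0,"ty":0,"tz":0.6,"ax":0,"ay":0,"az":0},{"tx":0,"ty":0,"tz":0.7,"ax":0,"ay":0,"az":0},{"tx":0,"ty":0,"tz":0.7,"ax":0,"ay":0,"az":0},{"tx":0,"ty":0,"tz":0.6,"ax":0,"ay":0,"az":0},{"tx":0,"ty":0,"tz":0.5,"ax":0,"ay":0,"az":0},{"tx":0,"ty":0,"tz":0.3,"ax":0,"ay":0,"az":0},{"tx":0,"ty":0,"tz":0.13,"ax":0,"ay":0,"az":0},{"tx":0,"ty":0,"tz":0,"ax":0,"ay":0,"az":0}]' && python3 -m inch '[{"tx":0,"ty":0,"tz":0,"ax":0,"ay":0,"az":0},{"tx":0,"ty":0,"tz":0,"ax":0,"ay":0,"az":0},{"tx":0,"ty":0,"tz":0,"ax":0,"ay":0,"az":0},{"tx":0,"ty":0,"tz":0,"ax":0,"ay":0,"az":0},{"tx":0,"ty":0,"tz":0,"ax":0,"ay":0,"az":0},{"tx":0,"ty":0,"tz":0,"ax":0,"ay":0,"az":0},{"tx":0,"ty":0,"tz":0,"ax":0,"ay":0,"az":0},{"tx":0,"ty":0,"tz":0,"ax":0,"ay":0,"az":0},{"tx":0,"ty":0,"tz":0,"ax":0,"ay":0,"az":0},{"tx":0,"ty":0,"tz":0,"ax":0,"ay":0,"az":0}]' 255 20; python3 -c "
from h import *
to(.4433,.2357,.057,135)"
```

```text
clock: 7.75
position: [0.4426, 0.2352, 0.0375]
tool_rot: [-0.382, 0.924, -0.0, -0.001]
contact_force: [0.3, -0.4, 0.9]
gripper_width: 0.997
grip_force: 0.0
clock: 8.75
position: [0.4427, 0.2352, 0.0381]
tool_rot: [-0.383, 0.924, -0.0, 0.0]
contact_force: [0.8, -0.1, 0.2]
gripper_width: 0.441
grip_force: 19.8
pos [0.4427 0.2352 0.0381] closing 135.0 tilt 0.01 units [-0.016 -0.002 -0.002] az 0.0 q [ 0.36  0.59  2.02 -0.    0.53 -2.  ] w 0.441 F [ 0.8 -0.1  0.2] g 19.8 t 8.75
```

```bash
python3 -m inch '[{"tx":0,"ty":0,"tz":-0.3,"ax":0,"ay":0,"az":0},{"tx":0,"ty":0,"tz":-0.5,"ax":0,"ay":0,"az":0},{"tx":0,"ty":0,"tz":-0.6,"ax":0,"ay":0,"az":0},{"tx":0,"ty":0,"tz":-0.6,"ax":0,"ay":0,"az":0},{"tx":0,"ty":0,"tz":-0.6,"ax":0,"ay":0,"az":0},{"tx":0,"ty":0,"tz":-0.5,"ax":0,"ay":0,"az":0},{"tx":0,"ty":0,"tz":-0.4,"ax":0,"ay":0,"az":0},{"tx":0,"ty":0,"tz":-0.2,"ax":0,"ay":0,"az":0},{"tx":0,"ty":0,"tz":0,"ax":0,"ay":0,"az":0}]'; cat > meas.py <<'E'
from h import *
def cad(n):
    c=r.capture(n); P=cloud(c,np.ones((420,560),bool))
    P=P[np.hypot(P[:,0]-.516,P[:,1]+.014)<.14]
    mm=lambda Q:(Q[:,:2]*1000).astype(np.float32)
    H=P[(P[:,2]>.145)&(P[:,2]<.162)&(np.hypot(P[:,0]-.516,P[:,1]+.014)<.065)]
    if len(H)>30: print(n,"handle",len(H),np.round(cv2.minAreaRect(mm(H)),1) if 0 else cv2.minAreaRect(mm(H)))
    B=P[(P[:,2]>.0075)&(P[:,2]<.018)&(np.hypot(P[:,0]-.516,P[:,1]+.014)<.135)]
    if len(B)>30: print(n,"base",len(B),cv2.minAreaRect(mm(B)))
    for nm,s in (("empty",1),("full",-1)):
        x0=np.array([.516+s*.0302,-.014-s*.0795])
        R=P[(P[:,2]>.038)&(P[:,2]<.048)&(abs(np.hypot(P[:,0]-x0[0],P[:,1]-x0[1])-.0285)<.008)]
        if len(R)>15:
            from scipy.optimize import least_squares
            f=least_squares(lambda q:np.hypot(R[:,0]-q[0],R[:,1]-q[1])-q[2],[*x0,.028],loss="soft_l1",f_scale=.001)
            print(n,nm,len(R),f.x.round(4),"z",np.percentile(R[:,2],90).round(3))
    return c
if __name__=="__main__":
    for n in ("top","scene","wrist"): cad(n)
    to(.546,-.0935,.2,21)
E
python3 meas.py
```

```text
clock: 9.65
position: [0.4428, 0.2353, 0.2238]
tool_rot: [-0.383, 0.924, -0.0, 0.001]
contact_force: [-0.6, 0.2, -1.4]
gripper_width: 0.437
grip_force: 19.8
top handle 413 ((516.6011352539062, -14.03640365600586), (99.78218841552734, 17.095048904418945), 21.147512435913086)
top base 3000 ((516.4577026367188, -14.2213134765625), (104.09210205078125, 230.5816650390625), 21.597097396850586)
top empty 114 [ 0.5475 -0.0935  0.0288] z 0.045
top full 109 [0.4854 0.0651 0.0283] z 0.046
scene handle 361 ((516.1967163085938, -15.429996490478516), (99.23098754882812, 20.502288818359375), 22.10917854309082)
scene base 1793 ((515.665771484375, -14.231758117675781), (103.07563018798828, 232.16307067871094), 20.50714874267578)
scene empty 54 [ 0.5474 -0.0937  0.0282] z 0.045
scene full 124 [0.485 0.063 0.028] z 0.045
wrist base 11059 ((514.1011962890625, -9.411521911621094), (105.1635513305664, 219.4586181640625), 22.918609619140625)
wrist empty 309 [ 0.548  -0.0939  0.0285] z 0.044
wrist full 507 [0.4854 0.0638 0.028 ] z 0.045
pos [0.4422 0.235  0.222 ] closing 135.0 tilt 0.11 units [ 3.176 -6.114  0.816] az -13.2 q [ 0.36  0.31  1.85 -0.    0.99 -2.  ] w 0.438 F [-0.4 -0.3 -1.2] g 19.8 t 9.8
```

```bash
python3 -m inch '[{"tx":0.1,"ty":-0.2,"tz":0,"ax":0,"ay":0,"az":0},{"tx":0.2,"ty":-0.4,"tz":0,"ax":0,"ay":0,"az":0},{"tx":0.3,"ty":-0.6,"tz":0,"ax":0,"ay":0,"az":0},{"tx":0.35,"ty":-0.65,"tz":0,"ax":0,"ay":0,"az":0},{"tx":0.35,"ty":-0.7,"tz":0,"ax":0,"ay":0,"az":0},{"tx":0.35,"ty":-0.7,"tz":0,"ax":0,"ay":0,"az":0},{"tx":0.35,"ty":-0.7,"tz":0,"ax":0,"ay":0,"az":0},{"tx":0.35,"ty":-0.7,"tz":0,"ax":0,"ay":0,"az":0},{"tx":0.35,"ty":-0.7,"tz":0,"ax":0,"ay":0,"az":0},{"tx":0.3,"ty":-0.5,"tz":0,"ax":0,"ay":0,"az":0}]'; python3 -m inch '[{"tx":0.16,"ty":-0.29,"tz":0,"ax":0,"ay":0,"az":0.5},{"tx":0,"ty":0,"tz":0,"ax":0,"ay":0,"az":1},{"tx":0,"ty":0,"tz":0,"ax":0,"ay":0,"az":1},{"tx":0,"ty":0,"tz":0,"ax":0,"ay":0,"az":1},{"tx":0,"ty":0,"tz":0,"ax":0,"ay":0,"az":1},{"tx":0,"ty":0,"tz":0,"ax":0,"ay":0,"az":1},{"tx":0,"ty":0,"tz":0,"ax":0,"ay":0,"az":1},{"tx":0,"ty":0,"tz":0,"ax":0,"ay":0,"az":1},{"tx":0,"ty":0,"tz":0,"ax":0,"ay":0,"az":1},{"tx":0,"ty":0,"tz":0,"ax":0,"ay":0,"az":1}]'; python3 -m inch '[{"tx":0,"ty":0,"tz":0,"ax":0,"ay":0,"az":1},{"tx":0,"ty":0,"tz":0,"ax":0,"ay":0,"az":1},{"tx":0,"ty":0,"tz":0,"ax":0,"ay":0,"az":1},{"tx":0,"ty":0,"tz":0,"ax":0,"ay":0,"az":1},{"tx":0,"ty":0,"tz":0,"ax":0,"ay":0,"az":1},{"tx":0,"ty":0,"tz":0,"ax":0,"ay":0,"az":1},{"tx":0,"ty":0,"tz":0,"ax":0,"ay":0,"az":1},{"tx":0,"ty":0,"tz":0,"ax":0,"ay":0,"az":1},{"tx":0,"ty":0,"tz":0,"ax":0,"ay":0,"az":1},{"tx":0,"ty":0,"tz":0,"ax":0,"ay":0,"az":1}]';python3 -m inch '[{"tx":0,"ty":0,"tz":0,"ax":0,"ay":0,"az":1},{"tx":0,"ty":0,"tz":0,"ax":0,"ay":0,"az":1},{"tx":0,"ty":0,"tz":0,"ax":0,"ay":0,"az":1},{"tx":0,"ty":0,"tz":0,"ax":0,"ay":0,"az":0.2},{"tx":0,"ty":0,"tz":0,"ax":0,"ay":0,"az":0}]';python3 - <<'E'
from meas import *
to(.5476,-.0937,.071,21.6)
c=cad("wrist");cv2.imwrite("pics/w3.png",c["img"])
P=cloud(c,np.ones((420,560),bool))
for n in ("wrist","scene","top"):
    if n!="wrist": P=cloud(r.capture(n),np.ones((420,560),bool))
    J=P[(P[:,2]>.17)&(P[:,2]<.30)&(np.hypot(P[:,0]-.5476,P[:,1]+.0937)<.035)]
    print(n,len(J),J.mean(0).round(3) if len(J) else "", np.percentile(J,[3,97],axis=0).round(3).tolist() if len(J) else "")
E
```

```text
clock: 10.8
position: [0.5436, -0.0806, 0.2222]
tool_rot: [-0.382, 0.924, 0.0, -0.001]
contact_force: [0.1, 0.6, -1.8]
gripper_width: 0.436
grip_force: 19.8
clock: 11.8
position: [0.5477, -0.0934, 0.2226]
tool_rot: [0.024, 1.0, 0.0, -0.001]
contact_force: [0.2, -0.3, -1.3]
gripper_width: 0.441
grip_force: 19.8
clock: 12.8
position: [0.5477, -0.0934, 0.2226]
tool_rot: [0.445, 0.896, -0.0, -0.001]
contact_force: [-0.3, -0.4, -1.7]
gripper_width: 0.439
grip_force: 19.8
clock: 13.3
position: [0.5478, -0.0935, 0.2228]
tool_rot: [0.562, 0.827, -0.0, -0.0]
contact_force: [-0.3, -0.2, -0.3]
gripper_width: 0.437
grip_force: 19.8
pos [ 0.5478 -0.0935  0.2228] closing 21.6 tilt 0.03 units [-3.000e-03 -5.000e-03  3.412e+00] az -0.01 q [-0.29  0.38  1.72 -0.    1.04 -0.66] w 0.437 F [-0.3 -0.2 -0.3] g 19.8 t 13.3
wrist handle 2828 ((517.0103149414062, -15.148258209228516), (99.616943359375, 15.418866157531738), 21.55726432800293)
wrist base 11296 ((517.695556640625, -15.296745300292969), (99.76519775390625, 229.150634765625), 21.375486373901367)
wrist empty 297 [ 0.5484 -0.0936  0.0283] z 0.044
wrist full 493 [0.4863 0.0641 0.0281] z 0.045
wrist 10020 [ 0.544 -0.085  0.262] [[0.519, -0.106, 0.203], [0.569, -0.072, 0.292]]
scene 1105 [ 0.542 -0.084  0.248] [[0.517, -0.107, 0.192], [0.57, -0.073, 0.286]]
top 116 [ 0.546 -0.074  0.217] [[0.531, -0.079, 0.187], [0.564, -0.072, 0.248]]
```

View pics/w3.png

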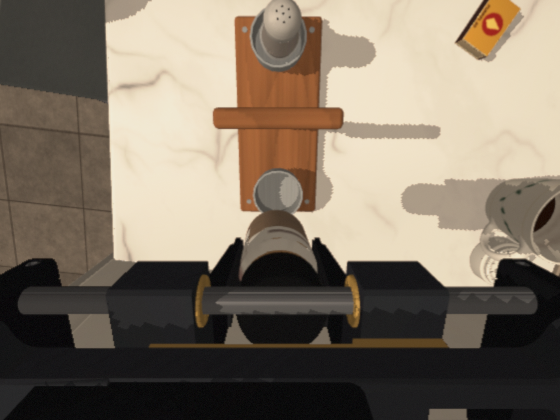

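The wrist view shows the jar held upright and the empty cup at (277,192) directly below it. The fit measured from close in agrees to under 1 mm, so I'm lowering it.

```bash
python3 -m inch '[{"tx":0,"ty":0,"tz":0.3,"ax":0,"ay":0,"az":0},{"tx":0,"ty":0,"tz":0.5,"ax":0,"ay":0,"az":0},{"tx":0,"ty":0,"tz":0.5,"ax":0,"ay":0,"az":0},{"tx":0,"ty":0,"tz":0.5,"ax":0,"ay":0,"az":0},{"tx":0,"ty":0,"tz":0.4,"ax":0,"ay":0,"az":0},{"tx":0,"ty":0,"tz":0.3,"ax":0,"ay":0,"az":0},{"tx":0,"ty":0,"tz":0.3,"ax":0,"ay":0,"az":0},{"tx":0,"ty":0,"tz":0.25,"ax":0,"ay":0,"az":0},{"tx":0,"ty":0,"tz":0.25,"ax":0,"ay":0,"az":0},{"tx":0,"ty":0,"tz":0,"ax":0,"ay":0,"az":0}]' && python3 -m inch '[{"tx":0,"ty":0,"tz":0.04,"ax":0,"ay":0,"az":0},{"tx":0,"ty":0,"tz":0.03,"ax":0,"ay":0,"az":0},{"tx":0,"ty":0,"tz":0.02,"ax":0,"ay":0,"az":0},{"tx":0,"ty":0,"tz":0,"ax":0,"ay":0,"az":0}]'; python3 -c "
from meas import *
to(.5476,-.0937,.071,21.6)
cad('wrist');cad('top')"
```

```text
clock: 14.45
position: [0.5474, -0.0935, 0.0567]
tool_rot: [0.563, 0.827, -0.0, -0.001]
contact_force: [-0.1, -0.7, -1.0]
gripper_width: 0.435
grip_force: 19.8
clock: 14.85
position: [0.5482, -0.0937, 0.0539]
tool_rot: [0.563, 0.827, 0.0, 0.0]
contact_force: [-0.2, 0.9, -2.3]
gripper_width: 0.436
grip_force: 19.8
pos [ 0.5482 -0.0937  0.0539] closing 21.5 tilt 0.03 units [ 0.003 -0.011  0.034] az -0.02 q [-0.29  0.61  1.88 -0.    0.65 -0.66] w 0.436 F [-0.2  0.9 -2.3] g 19.8 t 14.85
wrist handle 46414 ((527.0859985351562, -40.962730407714844), (99.29461669921875, 71.52978515625), 21.45966339111328)
wrist base 20131 ((524.9755249023438, -34.88890075683594), (99.87916564941406, 180.2344207763672), 21.432836532592773)
wrist empty 614 [ 0.5479 -0.0943  0.0284] z 0.044
wrist full 267 [0.4841 0.0691 0.0349] z 0.044
top handle 445 ((519.5350952148438, -28.855751037597656), (98.43297576904297, 61.59934616088867), 11.607392311096191)
top base 1880 ((509.8836975097656, 1.55780029296875), (104.21957397460938, 195.3390350341797), 22.540252685546875)
top empty 26 [ 0.5474 -0.0935  0.0289] z 0.044
top full 60 [0.4859 0.065  0.0279] z 0.045
```

Well centred and about 2 mm above the floor. I'll lower gently until it touches.

```bash
python3 -m inch '[{"tx":0,"ty":0,"tz":0.02,"ax":0,"ay":0,"az":0},{"tx":0,"ty":0,"tz":0.02,"ax":0,"ay":0,"az":0},{"tx":0,"ty":0,"tz":0,"ax":0,"ay":0,"az":0}]' && python3 -m inch '[{"tx":0,"ty":0,"tz":0.01,"ax":0,"ay":0,"az":0},{"tx":0,"ty":0,"tz":0.01,"ax":0,"ay":0,"az":0},{"tx":0,"ty":0,"tz":0,"ax":0,"ay":0,"az":0}]'
```

```text
clock: 15.25
position: [0.548, -0.0937, 0.0519]
tool_rot: [0.563, 0.827, -0.0, 0.0]
contact_force: [-1.9, -0.4, 3.7]
gripper_width: 0.435
grip_force: 19.9
clock: 15.55
position: [0.5478, -0.0938, 0.0515]
tool_rot: [0.563, 0.827, -0.0, 0.0]
contact_force: [-4.9, -1.2, 14.0]
gripper_width: 0.439
grip_force: 20.0
```

Contact with the floor shows as +14 N. Opening now.

```bash
python3 -m inch '[{"tx":0,"ty":0,"tz":-0.02,"ax":0,"ay":0,"az":0},{"tx":0,"ty":0,"tz":0,"ax":0,"ay":0,"az":0},{"tx":0,"ty":0,"tz":0,"ax":0,"ay":0,"az":0},{"tx":0,"ty":0,"tz":0,"ax":0,"ay":0,"az":0},{"tx":0,"ty":0,"tz":0,"ax":0,"ay":0,"az":0},{"tx":0,"ty":0,"tz":0,"ax":0,"ay":0,"az":0},{"tx":0,"ty":0,"tz":0,"ax":0,"ay":0,"az":0},{"tx":0,"ty":0,"tz":0,"ax":0,"ay":0,"az":0}]' 60 && python3 -m inch '[{"tx":0,"ty":0,"tz":-0.1,"ax":0,"ay":0,"az":0},{"tx":0,"ty":0,"tz":-0.3,"ax":0,"ay":0,"az":0},{"tx":0,"ty":0,"tz":-0.5,"ax":0,"ay":0,"az":0},{"tx":0,"ty":0,"tz":-0.6,"ax":0,"ay":0,"az":0},{"tx":0,"ty":0,"tz":-0.6,"ax":0,"ay":0,"az":0},{"tx":0,"ty":0,"tz":-0.6,"ax":0,"ay":0,"az":0},{"tx":0,"ty":0,"tz":-0.6,"ax":0,"ay":0,"az":0},{"tx":0,"ty":0,"tz":-0.5,"ax":0,"ay":0,"az":0},{"tx":0,"ty":0,"tz":-0.1,"ax":0,"ay":0,"az":0},{"tx":0,"ty":0,"tz":0,"ax":0,"ay":0,"az":0}]'; python3 - <<'E'
from meas import *
for n in ("wrist","scene","top"):
    c=cad(n);P=cloud(c,np.ones((420,560),bool))
    if n=="wrist": cv2.imwrite("pics/w4.png",c["img"])
    J=P[(P[:,2]>.1)&(P[:,2]<.125)&(np.hypot(P[:,0]-.5476,P[:,1]+.0937)<.03)]
    if len(J): print(n,"cap",len(J),J.mean(0).round(4),np.percentile(J[:,2],[50,90,98]).round(4),np.ptp(J,axis=0).round(3))
to(.5165,-.0145,.145,111.6)
E
```

```text
clock: 16.35
position: [0.548, -0.0936, 0.0516]
tool_rot: [0.563, 0.827, -0.0, 0.0]
contact_force: [-0.5, -0.3, 0.7]
gripper_width: 0.763
grip_force: 0.0
clock: 17.35
position: [0.548, -0.0936, 0.2471]
tool_rot: [0.563, 0.827, 0.0, 0.001]
contact_force: [-0.3, -0.1, -0.4]
gripper_width: 0.762
grip_force: 0.0
wrist handle 2340 ((517.7129516601562, -15.312984466552734), (99.70873260498047, 15.346439361572266), 21.5644474029541)
wrist base 9143 ((517.6219482421875, -14.984870910644531), (99.88899993896484, 229.82339477539062), 21.445402145385742)
wrist empty 221 [ 0.5484 -0.0939  0.0283] z 0.044
wrist full 418 [0.4864 0.064  0.0281] z 0.044
wrist cap 1109 [ 0.5465 -0.0923  0.1108] [0.111  0.112  0.1126] [0.04  0.04  0.013]
scene handle 365 ((515.470703125, -15.192985534667969), (99.23687744140625, 20.14474105834961), 21.06549072265625)
scene base 1701 ((515.4727172851562, -13.985862731933594), (102.92085266113281, 230.7621612548828), 22.049880981445312)
scene empty 63 [ 0.5484 -0.092   0.0265] z 0.045
scene full 122 [0.4854 0.0631 0.0281] z 0.045
scene cap 187 [ 0.544  -0.0924  0.1106] [0.1112 0.1138 0.1151] [0.041 0.043 0.015]
top handle 419 ((516.5441284179688, -14.207633972167969), (99.60648345947266, 17.32892608642578), 21.140573501586914)
top base 2643 ((515.990234375, -13.854385375976562), (103.55247497558594, 229.58702087402344), 20.329017639160156)
top empty 97 [ 0.5477 -0.0937  0.0283] z 0.046
top full 110 [0.4855 0.0649 0.0282] z 0.046
top cap 286 [ 0.5456 -0.0917  0.1101] [0.1104 0.1125 0.1142] [0.039 0.038 0.015]
pos [ 0.5475 -0.0935  0.2453] closing 21.5 tilt 0.12 units [1.694 0.006 2.384] az 17.98 q [-0.29  0.36  1.69 -0.    1.09 -0.66] w 0.768 F [ 0.9  0.2 -0.1] g 0.0 t 17.5
```

View pics/w4.png

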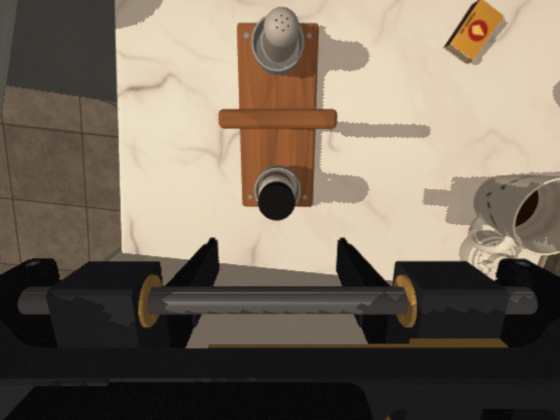

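The jar stands in its cup with its black cap at (277,200) and cap top at 0.112 m, as it should be. The handle bar is at (277,118). Next I'll move over the handle and turn 90°.

```bash
python3 -m inch '[{"tx":0.3,"ty":0,"tz":0,"ax":0,"ay":0,"az":0},{"tx":0.5,"ty":0,"tz":0,"ax":0,"ay":0,"az":0},{"tx":0.5,"ty":0,"tz":0,"ax":0,"ay":0,"az":0},{"tx":0.38,"ty":0,"tz":0,"ax":0,"ay":0,"az":1},{"tx":0,"ty":0,"tz":0,"ax":0,"ay":0,"az":1},{"tx":0,"ty":0,"tz":0,"ax":0,"ay":0,"az":1},{"tx":0,"ty":0,"tz":0,"ax":0,"ay":0,"az":1},{"tx":0,"ty":0,"tz":0,"ax":0,"ay":0,"az":1},{"tx":0,"ty":0,"tz":0,"ax":0,"ay":0,"az":1},{"tx":0,"ty":0,"tz":0,"ax":0,"ay":0,"az":1}]'; python3 -m inch '[{"tx":0,"ty":0,"tz":0,"ax":0,"ay":0,"az":1},{"tx":0,"ty":0,"tz":0,"ax":0,"ay":0,"az":1},{"tx":0,"ty":0,"tz":0,"ax":0,"ay":0,"az":1},{"tx":0,"ty":0,"tz":0,"ax":0,"ay":0,"az":1},{"tx":0,"ty":0,"tz":0,"ax":0,"ay":0,"az":1},{"tx":0,"ty":0,"tz":0,"ax":0,"ay":0,"az":1},{"tx":0,"ty":0,"tz":0,"ax":0,"ay":0,"az":1},{"tx":0,"ty":0,"tz":0,"ax":0,"ay":0,"az":1},{"tx":0,"ty":0,"tz":0,"ax":0,"ay":0,"az":1},{"tx":0,"ty":0,"tz":0,"ax":0,"ay":0,"az":1}]'; python3 -m inch '[{"tx":0,"ty":0,"tz":0,"ax":0,"ay":0,"az":1},{"tx":0,"ty":0,"tz":0,"ax":0,"ay":0,"az":0},{"tx":0,"ty":0,"tz":0,"ax":0,"ay":0,"az":0}]'; python3 - <<'E'
from meas import *
c=cad("wrist");cad("scene")
to(.517,-.0147,.145,111.5)
E
```

```text
clock: 18.5
position: [0.5165, -0.0146, 0.2459]
tool_rot: [0.786, 0.618, -0.0, -0.001]
contact_force: [0.4, 0.4, -0.0]
gripper_width: 0.766
grip_force: 0.0
clock: 19.5
position: [0.5165, -0.0146, 0.2458]
tool_rot: [0.974, 0.228, -0.001, -0.0]
contact_force: [0.0, 0.5, 0.8]
gripper_width: 0.763
grip_force: 0.0
clock: 19.8
position: [0.5168, -0.0149, 0.2462]
tool_rot: [0.982, 0.188, -0.0, -0.0]
contact_force: [-0.4, 0.2, -0.8]
gripper_width: 0.766
grip_force: 0.0
wrist handle 1846 ((518.3290405273438, -15.458740234375), (98.364990234375, 15.76613712310791), 21.361190795898438)
wrist base 7588 ((518.9190673828125, -14.801628112792969), (102.1492691040039, 229.3024444580078), 20.67669677734375)
wrist empty 261 [ 0.5485 -0.0947  0.0283] z 0.044
wrist full 330 [0.4865 0.0636 0.028 ] z 0.045
scene handle 366 ((515.818359375, -15.208999633789062), (98.64265441894531, 18.937795639038086), 20.328174591064453)
scene base 1699 ((515.5408935546875, -13.831123352050781), (103.86953735351562, 232.92501831054688), 22.522920608520508)
scene empty 67 [ 0.5484 -0.0917  0.026 ] z 0.045
scene full 123 [0.4851 0.0634 0.0283] z 0.046
pos [ 0.517  -0.0151  0.2464] closing -68.4 tilt 0.03 units [ 0.004 -0.008  2.403] az 0.03 q [-0.16  0.3   1.78 -0.    1.06  1.04] w 0.766 F [ 0.3 -0.8 -0.8] g 0.0 t 19.9
```

Aligned to within 1 mm, so I'm descending and gripping gradually.

```bash
python3 -m inch '[{"tx":0,"ty":0,"tz":0.3,"ax":0,"ay":0,"az":0},{"tx":0,"ty":0,"tz":0.5,"ax":0,"ay":0,"az":0},{"tx":0,"ty":0,"tz":0.5,"ax":0,"ay":0,"az":0},{"tx":0,"ty":0,"tz":0.4,"ax":0,"ay":0,"az":0},{"tx":0,"ty":0,"tz":0.3,"ax":0,"ay":0,"az":0},{"tx":0,"ty":0,"tz":0.25,"ax":0,"ay":0,"az":0},{"tx":0,"ty":0,"tz":0.15,"ax":0,"ay":0,"az":0},{"tx":0,"ty":0,"tz":0,"ax":0,"ay":0,"az":0}]' && python3 -m inch '[{"tx":0,"ty":0,"tz":0,"ax":0,"ay":0,"az":0},{"tx":0,"ty":0,"tz":0,"ax":0,"ay":0,"az":0},{"tx":0,"ty":0,"tz":0,"ax":0,"ay":0,"az":0},{"tx":0,"ty":0,"tz":0,"ax":0,"ay":0,"az":0},{"tx":0,"ty":0,"tz":0,"ax":0,"ay":0,"az":0},{"tx":0,"ty":0,"tz":0,"ax":0,"ay":0,"az":0},{"tx":0,"ty":0,"tz":0,"ax":0,"ay":0,"az":0},{"tx":0,"ty":0,"tz":0,"ax":0,"ay":0,"az":0},{"tx":0,"ty":0,"tz":0,"ax":0,"ay":0,"az":0},{"tx":0,"ty":0,"tz":0,"ax":0,"ay":0,"az":0}]' 255 10 && python3 -m inch '[{"tx":0,"ty":0,"tz":0,"ax":0,"ay":0,"az":0},{"tx":0,"ty":0,"tz":0,"ax":0,"ay":0,"az":0},{"tx":0,"ty":0,"tz":0,"ax":0,"ay":0,"az":0},{"tx":0,"ty":0,"tz":0,"ax":0,"ay":0,"az":0},{"tx":0,"ty":0,"tz":0,"ax":0,"ay":0,"az":0}]' 255 50
```

```text
clock: 20.7
position: [0.5169, -0.0154, 0.1258]
tool_rot: [0.982, 0.187, -0.001, -0.0]
contact_force: [0.0, -0.1, -0.8]
gripper_width: 0.763
grip_force: 0.0
clock: 21.7
position: [0.5173, -0.0156, 0.1266]
tool_rot: [0.982, 0.187, 0.0, 0.0]
contact_force: [0.4, -1.8, 1.2]
gripper_width: 0.164
grip_force: 10.0
clock: 22.2
position: [0.5173, -0.0156, 0.1266]
tool_rot: [0.982, 0.187, 0.0, 0.0]
contact_force: [1.6, -1.6, 0.2]
gripper_width: 0.167
grip_force: 50.0
```

Width is 0.166 × 95 ≈ 16 mm, so the fingers are on the bar. Lifting slowly by 100 mm.

```bash
python3 -m inch '[{"tx":0,"ty":0,"tz":-0.03,"ax":0,"ay":0,"az":0},{"tx":0,"ty":0,"tz":-0.06,"ax":0,"ay":0,"az":0},{"tx":0,"ty":0,"tz":-0.09,"ax":0,"ay":0,"az":0},{"tx":0,"ty":0,"tz":-0.1,"ax":0,"ay":0,"az":0},{"tx":0,"ty":0,"tz":-0.1,"ax":0,"ay":0,"az":0},{"tx":0,"ty":0,"tz":-0.1,"ax":0,"ay":0,"az":0},{"tx":0,"ty":0,"tz":-0.1,"ax":0,"ay":0,"az":0},{"tx":0,"ty":0,"tz":-0.1,"ax":0,"ay":0,"az":0},{"tx":0,"ty":0,"tz":-0.1,"ax":0,"ay":0,"az":0},{"tx":0,"ty":0,"tz":-0.1,"ax":0,"ay":0,"az":0}]' && python3 -m inch '[{"tx":0,"ty":0,"tz":-0.12,"ax":0,"ay":0,"az":0},{"tx":0,"ty":0,"tz":-0.14,"ax":0,"ay":0,"az":0},{"tx":0,"ty":0,"tz":-0.15,"ax":0,"ay":0,"az":0},{"tx":0,"ty":0,"tz":-0.15,"ax":0,"ay":0,"az":0},{"tx":0,"ty":0,"tz":-0.15,"ax":0,"ay":0,"az":0},{"tx":0,"ty":0,"tz":-0.14,"ax":0,"ay":0,"az":0},{"tx":0,"ty":0,"tz":-0.12,"ax":0,"ay":0,"az":0},{"tx":0,"ty":0,"tz":-0.09,"ax":0,"ay":0,"az":0},{"tx":0,"ty":0,"tz":-0.06,"ax":0,"ay":0,"az":0},{"tx":0,"ty":0,"tz":-0.03,"ax":0,"ay":0,"az":0}]' && python3 -m inch '[{"tx":0,"ty":0,"tz":0,"ax":0,"ay":0,"az":0},{"tx":0,"ty":0,"tz":0,"ax":0,"ay":0,"az":0},{"tx":0,"ty":0,"tz":0,"ax":0,"ay":0,"az":0},{"tx":0,"ty":0,"tz":0,"ax":0,"ay":0,"az":0},{"tx":0,"ty":0,"tz":0,"ax":0,"ay":0,"az":0},{"tx":0,"ty":0,"tz":0,"ax":0,"ay":0,"az":0}]'; python3 - <<'E'
from h import *
to(.517,-.015,.245,111.5)
for n in ("scene","wrist","top"):
    c=r.capture(n);P=cloud(c,np.ones((420,560),bool))
    if n=="scene": cv2.imwrite("pics/s5.png",cv2.resize(c["img"][60:270,200:480],(560,420)))
    z0=.0955
    B=P[(abs(P[:,2]-z0-.012)<.03)&(np.hypot(P[:,0]-.517,P[:,1]+.015)<.12)]
    B=B[abs(B[:,2]-np.median(B[:,2]))<.012]
    f=np.linalg.lstsq(np.c_[B[:,:2]-[.517,-.015],np.ones(len(B))],B[:,2],rcond=None)[0]
    print(n,len(B),"plane",f.round(4))
    for nm,x0 in (("jar",[.5476,-.0937]),("salt",[.486,.064])):
        J=P[(P[:,2]>.185)&(P[:,2]<.225)&(np.hypot(P[:,0]-x0[0],P[:,1]-x0[1])<.035)]
        if len(J)>9: print(" ",nm,len(J),J.mean(0).round(4),np.percentile(J[:,2],95).round(4))
E
```

```text
clock: 23.2
position: [0.5172, -0.0155, 0.1711]
tool_rot: [0.982, 0.187, 0.0, 0.0]
contact_force: [-0.1, 0.4, -6.4]
gripper_width: 0.168
grip_force: 50.0
clock: 24.2
position: [0.5172, -0.0154, 0.2283]
tool_rot: [0.982, 0.187, 0.0, 0.0]
contact_force: [0.3, 0.8, -5.6]
gripper_width: 0.166
grip_force: 50.0
clock: 24.8
position: [0.5172, -0.0155, 0.2281]
tool_rot: [0.982, 0.187, -0.0, 0.0]
contact_force: [0.4, 0.6, -5.0]
gripper_width: 0.169
grip_force: 50.0
pos [ 0.5172 -0.0155  0.2281] closing -68.5 tilt 0.01 units [-0.001 -0.01   0.038] az 0.0 q [-0.16  0.32  1.8  -0.    1.02  1.04] w 0.169 F [ 0.4  0.6 -5. ] g 50.0 t 24.8
scene 1966 plane [ 0.0046 -0.0026  0.1135]
  jar 103 [ 0.5409 -0.0966  0.2137] 0.2159
  salt 206 [0.4829 0.0726 0.1972] 0.2044
wrist 13608 plane [-0.0029 -0.0013  0.113 ]
  jar 3225 [ 0.5486 -0.0891  0.2099] 0.2134
  salt 1814 [0.493  0.0649 0.1987] 0.2037
top 730 plane [-0.0043  0.0048  0.1119]
  salt 228 [0.4868 0.0707 0.199 ] 0.204
```

View pics/s5.png

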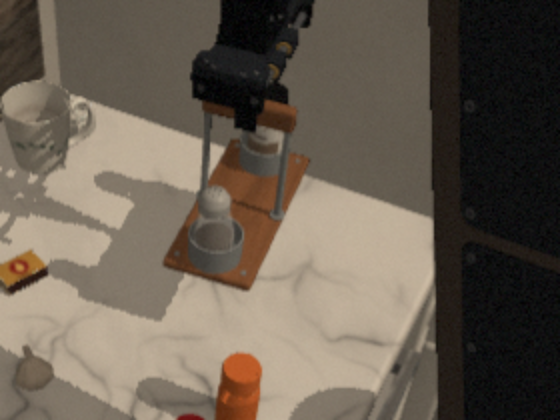

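The scene view shows the caddy held level about 100 mm up, with the shaker at (215,225) and the jar at (265,140) in their cups. Handing in.

```bash
python3 -c "
from workcell import r
print(r.sign_off())"
```

```text
the job is handed in; nothing more can be done
None
```

The spice jar was set down in the caddy's empty cup, and the job was handed in with the caddy held by its handle, level and still, about 100 mm above the worktop with jar and salt shaker standing in their cups; no verdict came back.

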